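# Dry closing stroke on the bench sealer

## Robot

A 6-joint arm with a two-finger parallel gripper is mounted at the origin on the work surface. World frame = base frame: x ahead of the robot, y to its left, z up, the work surface at z = 0. Lengths are in m, angles in rad, forces in N, time in s.
With the tool pointing down it reaches from about 0.325 to 0.775 m from the base axis. Payload 5.5 kg.
Tool frame: the origin (TCP) lies between the finger pads; the fingertips stand 8 mm ahead of it and the grasp point (between the pads) lies 11 mm behind it (tcp_to_tips is the distance from the TCP to the fingertips, in m); z points along the fingers, y is the direction in which the jaws open and shut (so a half turn about z gives the same grasp; the last joint's range is limited). The gripper opens to 88 mm and grips with 3 to 60 N. Pads are 20 mm wide; open, the fingers measure 115 mm over their backs; the gripper's body (75 mm by 178 mm) begins 61 mm behind the grasp point.
Start: joints at [-1.27, 0.091, 1.231, -0, 1.82, -0.057], TCP at [0.21, -0.562, 0.231] pointing down, gripper open.
Joint ranges: [-2.87, 2.87], [-0.86, 2.18], [0.17, 2.46], [-1.51, 4.65], [0.06, 2.69], [-2.65, 2.65]. Speed limits (rad/s): [2.57, 2.57, 3.01, 3.14, 3.14, 3.14].

## Interface

Orientations are given as a unit quaternion [w, x, y, z].
In Python, from bench import * gives the robot as it stands. Calls block until the motion is done:
- move_to(position, orientation): joint-space move of the TCP to a pose.
- move_l(position, speed=0.15, orientation=None): straight line of the TCP; orientation=None keeps the orientation; speed is the mean speed in m/s.
- movej(angles): joint-space move.
- gripper_open() and close(): open the fingers fully, or close them until they stop; the grip force is fixed at half the most.
- hold(seconds).
- inverse_kinematics(position, orientation): joint angles nearest the present ones, or None.
- state(): the state.
- get_image(name): name is "scene" or "top" or "wrist"; returns a dict with "frame" (420x560x3 uint8, blue, green, red), "depth" (420x560 float32, m along the optical axis (not along the pixel's ray), 0 where there is no reading), "camera_matrix" (3x3 intrinsics, pixels), "view" (4x4, takes a point from world to camera coordinates). Camera axes: x right, y up, looking along -z (the intrinsics and any distortion apply to the point x, -y, -z); pixel columns grow to the right and rows downward; lengths in m; the calibration is good to about 2 mm. A picture is of the moment at which its call begins.
A pose or a line that the arm cannot do raises IKError and nothing moves.
- job_done(): hands the job in, once; it reports no verdict.
The state is a dict: "time": time; "joint_pos": joint angles; "dq": joint speeds; "joint_torque": joint torques, N m; "ee_pos": TCP position; "ee_rot": TCP orientation; "ft_force": force on the tool from outside, world axes, zero at the start; "moment": the same for the moment, N m; "finger_gap": finger opening in m.
Only numpy, scipy, OpenCV 4.12 (cv2) and the standard library are available. Lean on these libraries where they do the work, as an engineer would, in place of code of your own. Each camera call takes 0.05 s, during which the arm holds its last target.

## Task

Get the bench sealer ready for the first pack with a dry closing stroke, by touch alone: press down the raised end of its rocker switch to turn it on, then press the square key fully in so that it latches, then push the sealing arm down by the pad at its free end until it is fully closed. Finish while still holding the arm closed: it springs up when let go. Keep to that order, leave the round stop button and the dial alone, and do not shift or pick up the things standing around.

Things in the scene. Friction and masses are not known exactly. Their poses are not given: they have to be found in the camera images.
- sealer: Cream bench sealer, fixed; origin on the work surface, z up, y from the arm's free end to the control housing. In its frame, mm: foot plate 170 x 550 x 12, y -305 to 245; bed 160 wide, y -275 to 25, top z 52; housing 220 x 190, y 50 to 240, flat top z 120, with four control modules on black bases at x -47 or 47, y 102 or 188 (any order, parallel to the sealer).
- rocker (a joint): Rocker switch, rad: 0 = off (its -x end stands up), 0.40 = on (its -x end pressed flat, the other end up). It stays where it is left; tipping it takes about 3 to 6 N near the end.
- rocker_raised_end (a point): Point on top of the rocker's raised half, 18 mm from the pivot to the sealer's -x; moves with it. Rocker: grey paddle 60 (along sealer x) x 28 mm, shallow V-shaped top, base 76 x 40 x 8 mm. Off, this half slopes up 0.4 rad to its outer end, 12 mm above the flat half, the point about 140 mm above the work surface; on, this half is level, 133 mm above the work surface.
- key (a joint): Square latching key, m: 0 = out, 0.006 = fully in. It needs about 4 N and stays where it is left.
- key_top (a point): Centre of the top face of the square key: a grey 26 x 26 mm block on a 42 x 42 x 8 mm base, top 138 mm above the work surface when out, 132 mm when in.
- stop (a joint): Round stop button, m: 0 = out, 0.006 = fully in (5 N, springs back). Not to be pressed.
- stop_top (a point): Centre of the top face of the round stop button: a grey disc 28 mm across on a round base 44 mm across, top 138 mm above the work surface.
- dial_mark (a point): Point on the dial, 15 mm off its axis; it goes round with the dial. The dial is a grey turning knob 34 mm across with an upright bar grip whose top is 164 mm above the work surface, on a round black base 58 mm across, not to be turned; it starts at any angle.
- jaw (a joint): Sealing arm, rad: 0 = raised as at the start, 0.30 = fully closed (level, at its stop). A spring lifts it again when let go; pushing at the pad takes about 3 N at first and 6 N closed.
- jaw_pad (a point): Centre of the top of the grey press pad, 56 (x) x 60 (y) mm, at the sealing arm's free end; moves with the arm, about 172 mm above the work surface when raised. The arm (44 mm wide, 24 thick) turns about a line along the sealer's x at y 45, z 75 mm; the pad's centre is 275 mm from that line.
- jaw_closed (a point): Fixed point on the machine where jaw_pad comes to lie when the arm is fully closed: sealer x 0, y -230, z 91 mm.
- tray_center (a point): Middle of a black tray 130 x 190 x 35 mm with six dumplings, 54 mm high overall; this point 20 mm above its underside. Loose bystander.
- cup_center (a point): Middle (42 mm up) of a steel cup, 72 mm across and 85 mm high. Loose bystander.
- jar_center (a point): Middle (45 mm up) of a clear jar, 64 mm across and 90 mm high. Loose bystander.

How it is judged:
On the way, in this order (a step that is already met when the one before it is completed fails the run):
1. the rocker is on (value of joint rocker above 0.32 rad), for 0.1 s.
2. the square key is latched in (value of joint rocker above 0.32 rad and value of joint key above 0.0048 m), for 0.1 s.
3. the sealing arm is closed (all of step 2 and value of joint jaw above 0.27 rad), for 0.2 s.
At the end, for the whole second after the job is handed in: rocker on (above 0.32 rad), square key in (above 4.8 mm of 6), the sealing arm held closed by the fingers (above 0.27 of 0.30 rad, more than 1.5 N), stop button out (all of step 3 and contact force between the fingers and sealer above 1.5 N and value of joint stop below 0.002 m); the arm keeps its last pose, push and grip.
It fails at once if the key is pressed before the rocker is on (value of joint key above 0.003 m and value of joint rocker below 0.2 rad).
It fails at once if the sealing arm is pushed down before the rocker is on and the key is in (value of joint jaw above 0.12 rad and not (value of joint rocker above 0.32 rad and value of joint key above 0.0048 m)).
It fails at once if the stop button is pressed (value of joint stop above 0.0025 m).
It fails at once if the dial is turned (distance of dial_mark from where it was at the start of the episode above 0.006 m).
It fails at once if a thing standing around is shifted (30 mm), tipped or lifted (distance of any of tray_center, cup_center, jar_center from where it was at the start of the episode above 0.03 m).
It also fails if it takes over 43 s, if anything falls off the work surface, if the arm or the gripper's body presses on something with over 40 N, if the wrist force passes 120 N, or if a joint passes its speed limit or range.

## Working session

There is one attempt and no reset: what is moved stays moved. The work goes in short steps, each a Python script; the robot and the scene stay as the last script left them, time stands still between calls to the robot, and variables do not carry over. Pictures are saved under pics/ and viewed, and the job is handed in when it is done.

```bash
mkdir -p pics; ls; python3 - <<'E'
from bench import *
import cv2,numpy as np
s=state(); print(s['time'],s['ee_pos'],s['ee_rot'],s['finger_gap'],s['ft_force'])
for n in ('scene','top','wrist'):
    d=get_image(n); cv2.imwrite(f'pics/{n}0.png',d['frame']); np.savez(f'pics/{n}0.npz',**d)
    print(n,d['camera_matrix'].tolist(),np.round(d['view'],3).tolist(),[k for k in d])
E
```

```text
pics
0.0 [ 0.21004786 -0.56173355  0.22952537] [-9.49897054e-04  9.84040054e-01  1.77944543e-01 -9.61835769e-05] 0.08805974975251958 [-0.34695629  0.84611234  0.14609163]
scene [[514.3637305711495, 0.0, 286.1857969136085], [0.0, 514.3637305711495, 216.75897006503456], [0.0, 0.0, 1.0]] [[0.115, 0.993, -0.011, -0.077], [-0.519, 0.069, 0.852, 0.195], [0.847, -0.092, 0.523, -1.696], [0.0, 0.0, 0.0, 1.0]] ['frame', 'depth', 'camera_matrix', 'view']
top [[446.2366452426091, 0.0, 279.2514224119765], [0.0, 446.2366452426091, 215.38390185433826], [0.0, 0.0, 1.0]] [[-0.001, -0.999, 0.032, -0.027], [0.995, 0.002, 0.101, -0.603], [-0.101, 0.032, 0.994, -1.075], [0.0, 0.0, 0.0, 1.0]] ['frame', 'depth', 'camera_matrix', 'view']
wrist [[372.74823700742354, 0.0, 282.157169022002], [0.0, 372.74823700742354, 206.1118560671269], [0.0, 0.0, 1.0]] [[0.35, -0.937, -0.002, -0.598], [0.907, 0.339, -0.25, 0.031], [0.234, 0.086, 0.968, -0.389], [0.0, 0.0, 0.0, 1.0]] ['frame', 'depth', 'camera_matrix', 'view']
```

View pics/scene0.png

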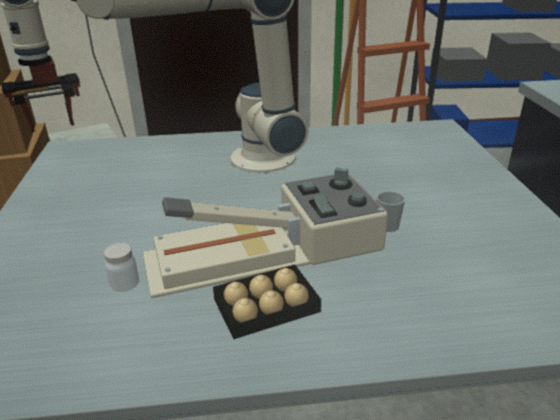

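View pics/top0.png

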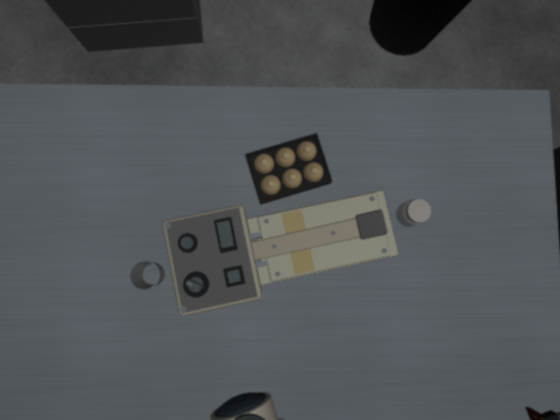

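View pics/wrist0.png

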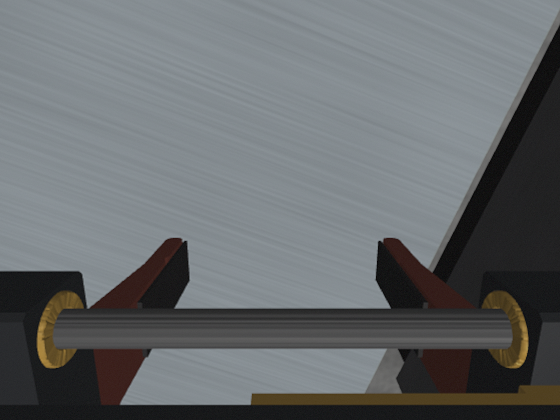

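The scene view shows the sealer with its arm raised and its housing on the right. The tray is in front, with the jar at px 122,268 and the cup at 390,212. In the top view the rocker is at (226,235), the key at (235,276), the stop at (187,242), the dial at (196,284) and the pad at (371,225). The wrist view shows only bare table. Next I'll measure positions.

```bash
cat > h.py <<'E'
import numpy as np,cv2
def load(n):
    d=dict(np.load(f'pics/{n}.npz')); return d
def cloud(d):
    K=d['camera_matrix'];V=d['view'];z=d['depth']
    v,u=np.mgrid[0:z.shape[0],0:z.shape[1]]
    p=np.stack([(u-K[0,2])/K[0,0]*z,-(v-K[1,2])/K[1,1]*z,-z],-1)
    return (p-V[:3,3])@V[:3,:3]
def ray(d,u,v,h):
    K=d['camera_matrix'];V=d['view'];R=V[:3,:3]
    c=-R.T@V[:3,3]; r=R.T@np.array([(u-K[0,2])/K[0,0],-(v-K[1,2])/K[1,1],-1])
    return c+r*(h-c[2])/r[2]
E
python3 - <<'E'
from h import *
d=load('top0');P=cloud(d);Z=np.where(d['depth']>0,P[...,2],np.nan)
for (u,v,n) in [(226,235,'rock'),(222,224,'rock+x'),(229,246,'rock-x'),(235,276,'key'),(187,242,'stop'),(196,284,'dial'),(371,225,'pad'),(150,272,'cup'),(418,211,'jar'),(100,250,'table'),(207,262,'housing')]:
    print(n,np.round(P[v,u],4))
m=((Z>0.108)&(Z<0.18)); m[:,262:]=0; m[:,:155]=0; m[330:]=0;m[:195]=0
n,l,st,c=cv2.connectedComponentsWithStats(m.astype(np.uint8)); i=1+np.argmax(st[1:,4])
# top surface in metric XY
Q=P[(l==i)&(Z<.124)][:,:2]; r=cv2.minAreaRect((Q*1000).astype(np.float32)); print('housing',r,st[i])
m2=((Z>0.05)&(Z<0.26)); m2[:,:262]=0;m2[:,400:]=0;m2[:180]=0;m2[290:]=0
# pad & heights
pad=(Z>0.15)&(Z<.22);pad[:,:340]=0;pad[:180]=0;pad[290:]=0;pad[:,400:]=0
ks=cv2.minAreaRect((P[pad][:,:2]*1000).astype(np.float32));print('pad',ks,np.median(P[pad],0))
foot=(Z>0.006)&(Z<.26);foot[:180]=0;foot[330:]=0
n,l,st,c=cv2.connectedComponentsWithStats(foot.astype(np.uint8));
for j in range(1,n):
    if st[j,4]>200:
        print('comp',st[j],cv2.minAreaRect((P[l==j][:,:2]*1000).astype(np.float32)))
im=cv2.resize(d['frame'][185:335,150:430],None,fx=2.8,fy=2.8,interpolation=cv2.INTER_CUBIC);im=cv2.convertScaleAbs(im,alpha=1.8)
cv2.imwrite('pics/topzoom.png',im)
for nme in('scene0',):
    d=load(nme);cv2.imwrite('pics/scenezoom.png',cv2.resize(d['frame'][150:270,150:410],None,fx=3,fy=3,interpolation=cv2.INTER_CUBIC))
E
```

```text
rock [0.5482 0.0952 0.1359]
rock+x [0.5729 0.1045 0.1344]
rock-x [0.5236 0.0877 0.1431]
key [0.4579 0.0742 0.1385]
stop [0.5325 0.1802 0.1403]
dial [0.4421 0.1552 0.1646]
pad [ 0.5682 -0.2214  0.1709]
cup [0.4636 0.2939 0.0032]
jar [ 0.6078 -0.3529  0.0926]
table [0.5182 0.4187 0.0032]
housing [0.4886 0.1381 0.1217]
housing ((494.8128356933594, 129.3894805908203), (220.17678833007812, 190.1028594970703), 12.057011604309082) [ 162  205  100  111 8167]
pad ((566.4085693359375, -204.94747924804688), (55.60013198852539, 97.7279281616211), 11.968972206115723) [ 0.56673888 -0.20917952  0.16858795]
comp [253 180  80  25 761] ((688.7086791992188, -60.522796630859375), (61.41991424560547, 189.88600158691406), 16.83991050720215)
comp [  162   190   237   126 17658] ((531.5772094726562, -45.66473388671875), (220.16018676757812, 547.770263671875), 11.858674049377441)
comp [396 199  35  28 753] ((608.6239013671875, -354.32080078125), (60.66444396972656, 61.37736129760742), 64.32098388671875)
comp [129 260  36  31 728] ((458.85540771484375, 286.709716796875), (70.97294616699219, 68.70309448242188), 89.98743438720703)
```

View zoom.

View pics/topzoom.png

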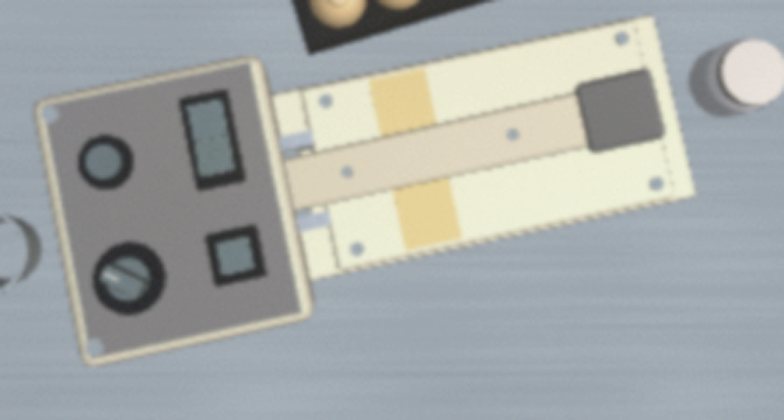

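View pics/scenezoom.png

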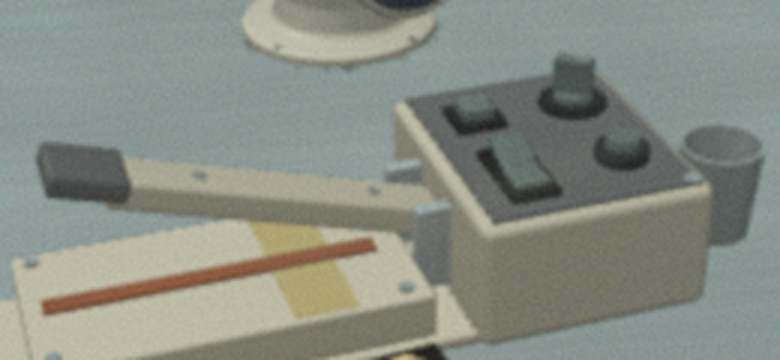

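The layout is confirmed. The rocker is at sealer (47,102) with its raised -x end towards the robot, the key at (-47,102), the stop at (47,188) and the dial at (-47,188). I'll compare the pose-derived points with rays through the mask centroids.

```bash
cat >> h.py <<'E'
A=np.radians(12.0);X=np.array([np.cos(A),np.sin(A)]);Y=np.array([-X[1],X[0]]);O=np.array([.4948,.1294])-.145*Y
def S(x,y): return O+X*x/1000+Y*y/1000
Q=[0,np.cos(A/2),np.sin(A/2),0]
E
python3 - <<'E'
from h import *
d=load('top0');P=cloud(d);Z=np.where(d['depth']>0,P[...,2],0)
hsv=d['frame'].max(2)
for n,(x,y) in dict(rocker=(47,102),key=(-47,102),stop=(47,188),dial=(-47,188)).items():
    e=S(x,y)
    m=(np.hypot(P[...,0]-e[0],P[...,1]-e[1])<.055)&(Z>.118)&(Z<.175)
    b=(m&(hsv<34)).astype(np.uint8)
    cn,_=cv2.findContours(b,cv2.RETR_EXTERNAL,cv2.CHAIN_APPROX_NONE)
    c=max(cn,key=cv2.contourArea); r=cv2.minAreaRect(c); M=cv2.moments(c)
    u,v=M['m10']/M['m00'],M['m01']/M['m00']
    print(n,'pred',e.round(4),'base px',(round(u,1),round(v,1)),'ray@.128',ray(d,u,v,.128)[:2].round(4),r)
print('O',O,'pad raised',S(0,-213),'closed',S(0,-230),'raised end',S(29,102))
E
```

```text
rocker pred [0.5497 0.0971] base px (228.2, 248.6) ray@.128 [0.5183 0.0906] ((229.1553955078125, 246.81756591796875), (8.718572616577148, 18.134632110595703), 54.46232223510742)
key pred [0.4578 0.0776] base px (233.6, 275.8) ray@.128 [0.4581 0.0781] ((233.5576934814453, 275.7884826660156), (17.062103271484375, 16.86598777770996), 78.69007110595703)
stop pred [0.5318 0.1812] base px (190.7, 243.5) ray@.128 [0.5296 0.1742] ((187.5, 242.50001525878906), (16.970561981201172, 16.970561981201172), 45.0)
dial pred [0.4399 0.1617] base px (195.6, 284.0) ray@.128 [0.4403 0.1616] ((195.5, 284.0), (24.0, 23.0), 90.0)
O [ 0.5249472 -0.0124314] pad raised [ 0.56923239 -0.22077684] closed [ 0.57276688 -0.23740535] raised end [0.53210648 0.09336909]
```

```bash
python3 - <<'E'
from bench import *
from h import *
close()
t=S(47-21,102); move_l([*t,.20],speed=.25,orientation=Q)
s=state();print(s['time'],s['ee_pos'],s['ee_rot'],s['ft_force'],s['finger_gap'],t)
d=get_image('scene');cv2.imwrite('pics/scene1.png',d['frame'][60:300,100:460].repeat(2,0).repeat(2,1));np.savez('pics/scene1.npz',**d)
E
```

```text
4.5583 [0.52911468 0.09223153 0.20011156] [7.36150041e-05 9.94561595e-01 1.04150011e-01 5.25156989e-05] [-0.51253726  1.0339482   0.14834449] 0.0005564903937864374 [0.52917204 0.09274536]
```

The key and dial rays agree with the pose to within 1 mm. The rocker contour was a broken ring, so I can't use it, but depth and the layout agree there. Next is a guarded press on the raised end.

```bash
cat >> h.py <<'E'
def press(b,x,y,z0,z1,step,fmax,sp=.05):
    p=S(x,y); b.move_l([*p,z0],speed=.12)
    f0=np.array(b.state()['ft_force'])
    z=z0; out=[]
    while z>z1+1e-6:
        z-=step; b.move_l([*p,z],speed=sp)
        s=b.state(); f=s['ft_force']-f0; out.append((round(z,4),round(s['ee_pos'][2],4),round(f[2],1)))
        if np.linalg.norm(f)>fmax: break
    b.hold(.15); s=b.state(); print(out); print('t',round(s['time'],2),s['ee_pos'].round(4) if hasattr(s['ee_pos'],'round') else s['ee_pos'],np.round(s['ft_force']-f0,1))
E
python3 - <<'E'
import bench
from h import *
press(bench,26,102,.160,.1395,.0015,18)
p=S(26,102); bench.move_l([*p,.19],speed=.2)
bench.movej  # noop
# view: retreat aside for pictures
d=bench.get_image('top');np.savez('pics/top2.npz',**d);P=cloud(d)
f=d['frame'][185:335,150:430];cv2.imwrite('pics/top2.png',cv2.convertScaleAbs(cv2.resize(f,None,fx=2.8,fy=2.8),alpha=1.8))
d=bench.get_image('scene');cv2.imwrite('pics/scene2.png',cv2.resize(d['frame'][130:270,150:410],None,fx=3,fy=3,interpolation=cv2.INTER_CUBIC))
np.savez('pics/scene2.npz',**d);print(bench.state()['time'])
E
```

```text
[(0.1585, np.float64(0.1593), np.float64(0.4)), (0.157, np.float64(0.157), np.float64(-0.8)), (0.1555, np.float64(0.1553), np.float64(-0.6)), (0.154, np.float64(0.1538), np.float64(0.0)), (0.1525, np.float64(0.1526), np.float64(0.2)), (0.151, np.float64(0.1512), np.float64(1.2)), (0.1495, np.float64(0.1494), np.float64(2.4)), (0.148, np.float64(0.1477), np.float64(1.9)), (0.1465, np.float64(0.1462), np.float64(1.1)), (0.145, np.float64(0.1448), np.float64(0.9)), (0.1435, np.float64(0.1433), np.float64(0.9)), (0.142, np.float64(0.1418), np.float64(0.5)), (0.1405, np.float64(0.1413), np.float64(4.9)), (0.139, np.float64(0.1412), np.float64(10.3))]
t 8.74 [0.5293 0.0928 0.1412] [-4.3 -0.8 10.3]
9.25
```

View pics/scene2.png

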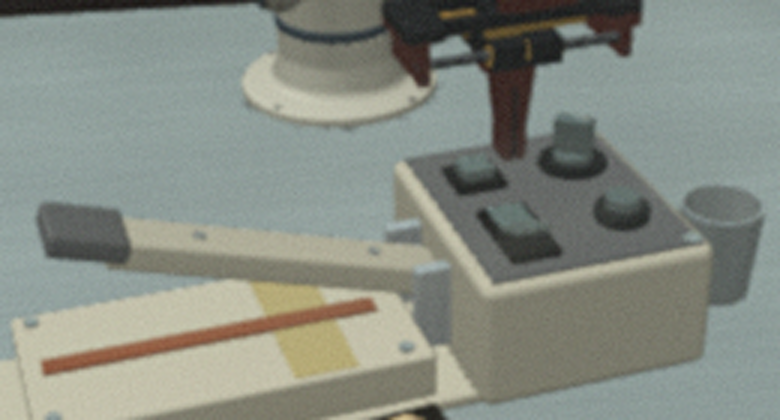

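```bash
python3 - <<'E'
from h import *
for n in('scene0','scene2'):
    d=load(n);P=cloud(d)
    for x in(24,29,35,59,65,71):
        e=S(x,102);m=(np.hypot(P[...,0]-e[0],P[...,1]-e[1])<.006)&(P[...,2]>.12)&(P[...,2]<.155)
        print(n,x,m.sum(),np.median(P[m][:,2]).round(4) if m.any() else None)
E
```

```text
scene0 24 11 0.1439
scene0 29 17 0.1425
scene0 35 14 0.1406
scene0 59 12 0.1338
scene0 65 10 0.1336
scene0 71 12 0.1328
scene2 24 10 0.1337
scene2 29 11 0.1334
scene2 35 9 0.1339
scene2 59 8 0.1367
scene2 65 17 0.1298
scene2 71 18 0.1301
```

The picture shows the rocker at about (520,225), now tipped. Depth puts its -x half level at 0.1335 m, where it was 0.144 m and sloping before, so it is on. Next is the key.

```bash
python3 - <<'E'
import bench
from h import *
bench.move_l([*S(-47,102),.19],speed=.2)
press(bench,-47,102,.151,.1375,.0015,18)
bench.move_l([*S(-47,102),.20],speed=.2)
bench.move_l([*S(0,-60),.235],speed=.25)
d=bench.get_image('top');np.savez('pics/top3.npz',**d)
d=bench.get_image('scene');np.savez('pics/scene3.npz',**d)
for n in('scene0','scene3','top0','top3'):
    d=load(n);P=cloud(d)
    for q in((-47,102),(29,102),(65,102),(47,188),(0,-225)):
        e=S(*q);m=(np.hypot(P[...,0]-e[0],P[...,1]-e[1])<.009)&(P[...,2]>.12)&(P[...,2]<.185)
        print(n,q,m.sum(),np.median(P[m][:,2]).round(4) if m.any() else None)
cv2.imwrite('pics/scene3.png',cv2.resize(load('scene3')['frame'][130:270,150:410],None,fx=3,fy=3,interpolation=cv2.INTER_CUBIC))
print(bench.state()['time'],bench.state()['ee_pos'])
E
```

```text
[(0.1495, np.float64(0.1502), np.float64(-1.3)), (0.148, np.float64(0.1481), np.float64(-0.0)), (0.1465, np.float64(0.1465), np.float64(0.3)), (0.145, np.float64(0.1453), np.float64(1.6)), (0.1435, np.float64(0.1437), np.float64(2.2)), (0.142, np.float64(0.1419), np.float64(2.5)), (0.1405, np.float64(0.1404), np.float64(1.4)), (0.139, np.float64(0.1402), np.float64(8.8)), (0.1375, np.float64(0.1401), np.float64(15.2))]
t 12.64 [0.4579 0.0776 0.1401] [-7.2 -0.1 13.7]
scene0 (-47, 102) 21 0.1387
scene0 (29, 102) 36 0.1418
scene0 (65, 102) 28 0.134
scene0 (47, 188) 23 0.1426
scene0 (0, -225) 28 0.1762
scene3 (-47, 102) 21 0.1328
scene3 (29, 102) 25 0.1337
scene3 (65, 102) 28 0.1291
scene3 (47, 188) 23 0.1433
scene3 (0, -225) 26 0.1763
top0 (-47, 102) 54 0.1389
top0 (29, 102) 52 0.1419
top0 (65, 102) 52 0.1339
top0 (47, 188) 49 0.1422
top0 (0, -225) 58 0.1761
top3 (-47, 102) 54 0.1324
top3 (29, 102) 51 0.1334
top3 (65, 102) 53 0.1406
top3 (47, 188) 51 0.1423
top3 (0, -225) 0 None
14.05 [ 0.53688689 -0.06988839  0.23446574]
```

View pics/scene3.png

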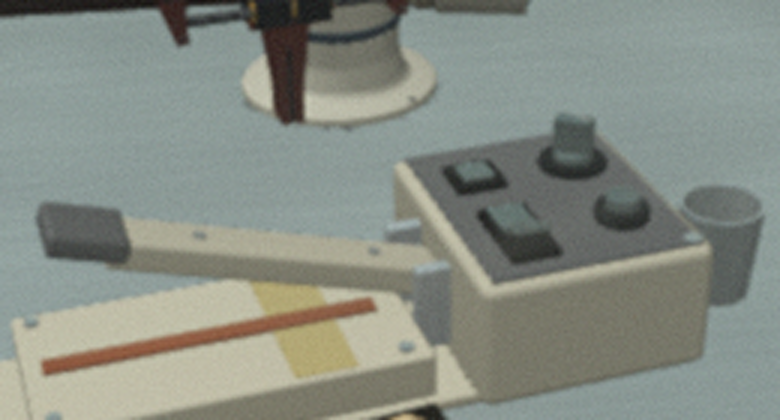

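The key at about (474,174) is flush, with its top at 0.1325 m. The rocker's +x half is now up (0.1406 m), and the stop and pad are unchanged. Now I'll push the arm down along its arc.

```bash
python3 - <<'E'
import bench
from h import *
def pt(q,off=0):
    r=.30-q
    y=45-275*np.cos(r)+16*np.sin(r); z=75+275*np.sin(r)+16*np.cos(r)
    return [*S(0,y),z/1000+.008-off]
p=pt(0); bench.move_l([*p[:2],.235],speed=.25)
bench.move_l(pt(0,-.012),speed=.1)
f0=np.array(bench.state()['ft_force']);out=[]
for q in np.linspace(0,.30,16):
    bench.move_l(pt(q),speed=.06)
    s=bench.state();f=s['ft_force']-f0;out.append((round(q,2),round(float(s['ee_pos'][2]),4),f.round(1).tolist()))
    if np.linalg.norm(f)>25: break
else:
    for o in(.001,.002,.003,.004):
        bench.move_l(pt(.30,o),speed=.05);s=bench.state();f=s['ft_force']-f0;out.append((o,round(float(s['ee_pos'][2]),4),f.round(1).tolist()))
        if f[2]>15: break
print(*out,sep='\n')
bench.hold(.4);s=bench.state();print(s['time'],s['ee_pos'],(s['ft_force']-f0).round(1),pt(.3))
d=bench.get_image('scene');np.savez('pics/scene4.npz',**d)
cv2.imwrite('pics/scene4.png',cv2.resize(d['frame'][120:300,90:420],None,fx=2.4,fy=2.4,interpolation=cv2.INTER_CUBIC))
d=bench.get_image('top');np.savez('pics/top4.npz',**d)
for n in('scene4','top4'):
    P=cloud(load(n))
    for q in((-47,102),(29,102),(65,102),(47,188),(0,-245),(20,-230),(-20,-230),(0,-120),(0,-60),(0,0)):
        e=S(*q);m=(np.hypot(P[...,0]-e[0],P[...,1]-e[1])<.007)&(P[...,2]>.06)&(P[...,2]<.185)
        print(n,q,m.sum(),np.median(P[m][:,2]).round(4) if m.any() else None)
E
```

```text
(np.float64(0.0), 0.1798, [-0.8, 0.0, 2.5])
(np.float64(0.02), 0.1742, [0.8, -0.0, 2.4])
(np.float64(0.04), 0.1688, [1.1, 0.8, 2.5])
(np.float64(0.06), 0.1636, [0.9, 0.3, 2.5])
(np.float64(0.08), 0.1584, [1.4, 0.5, 1.6])
(np.float64(0.1), 0.1532, [0.3, 0.2, 2.5])
(np.float64(0.12), 0.1479, [0.2, 0.0, 3.6])
(np.float64(0.14), 0.1426, [0.4, -0.6, 2.9])
(np.float64(0.16), 0.1374, [-0.0, -0.2, 2.5])
(np.float64(0.18), 0.132, [0.8, -0.6, 2.6])
(np.float64(0.2), 0.1266, [0.3, -0.7, 4.0])
(np.float64(0.22), 0.1212, [-0.5, -1.0, 3.1])
(np.float64(0.24), 0.1157, [2.0, -0.3, 4.3])
(np.float64(0.26), 0.1103, [1.3, -0.5, 5.4])
(np.float64(0.28), 0.1049, [0.6, -1.0, 4.2])
(np.float64(0.3), 0.0998, [1.2, 0.2, 4.8])
(0.001, 0.0993, [0.3, -0.6, 5.0])
(0.002, 0.0993, [-2.5, 0.7, 9.7])
(0.003, 0.0993, [-4.4, 1.6, 13.5])
(0.004, 0.0992, [-5.7, 1.9, 17.0])
20.8917 [ 0.57300816 -0.23748985  0.09923899] [-6.3  1.3 17.6] [np.float64(0.5727668840566598), np.float64(-0.23740535027517715), np.float64(0.099)]
scene4 (-47, 102) 12 0.1337
scene4 (29, 102) 13 0.1334
scene4 (65, 102) 15 0.1294
scene4 (47, 188) 14 0.1432
scene4 (0, -245) 19 0.0916
scene4 (20, -230) 34 0.0923
scene4 (-20, -230) 0 None
scene4 (0, -120) 16 0.0881
scene4 (0, -60) 16 0.0876
scene4 (0, 0) 11 0.0886
top4 (-47, 102) 33 0.1335
top4 (29, 102) 31 0.1334
top4 (65, 102) 33 0.1413
top4 (47, 188) 31 0.1432
top4 (0, -245) 0 None
top4 (20, -230) 0 None
top4 (-20, -230) 0 None
top4 (0, -120) 26 0.0882
top4 (0, -60) 23 0.0878
top4 (0, 0) 30 0.0882
```

View pics/scene4.png

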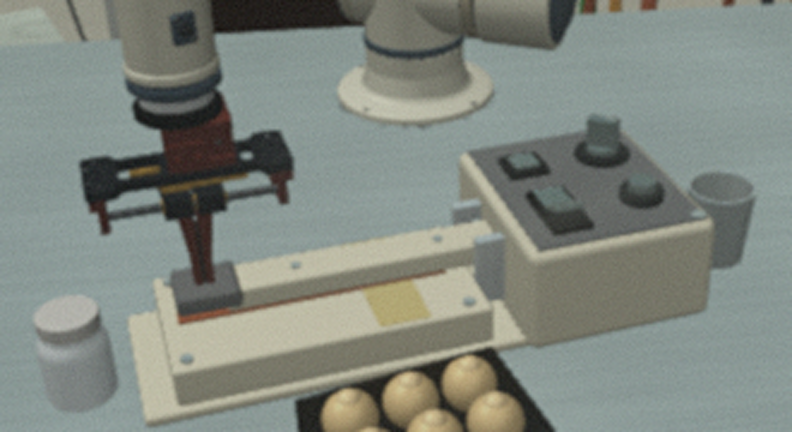

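The arm is level at its stop and is held with 17 N. The key now reads about 1 mm higher than before, so I'll check it with the same window across all images.

```bash
python3 - <<'E'
from h import *
for n in('scene0','scene3','scene4','top0','top3','top4'):
    P=cloud(load(n));r=[]
    for q in((-47,102),(29,102),(47,188),(0,145),(-47,145)):
        e=S(*q);m=(np.hypot(P[...,0]-e[0],P[...,1]-e[1])<.009)&(P[...,2]>.11)&(P[...,2]<.185)
        r.append((np.mean(P[m][:,2]).round(4),(P[m][:,2].std()/m.sum()**.5).round(4)))
    print(n,*r)
a,b=load('top0'),load('top4');Pa,Pb=cloud(a),cloud(b)
for nm,(u0,u1,v0,v1) in dict(tray=(240,335,130,187),jar=(400,440,190,230)).items():
    for P in(Pa,Pb):
        R=P[v0:v1,u0:u1];m=R[...,2]>.015;print(nm,R[m].mean(0).round(4))
E
```

```text
scene0 (np.float64(0.1387), np.float64(0.0002)) (np.float64(0.142), np.float64(0.0004)) (np.float64(0.1426), np.float64(0.0003)) (np.float64(0.1221), np.float64(0.0002)) (np.float64(0.1224), np.float64(0.0003))
scene3 (np.float64(0.1328), np.float64(0.0002)) (np.float64(0.1337), np.float64(0.0003)) (np.float64(0.1432), np.float64(0.0003)) (np.float64(0.122), np.float64(0.0003)) (np.float64(0.1226), np.float64(0.0003))
scene4 (np.float64(0.1331), np.float64(0.0003)) (np.float64(0.1335), np.float64(0.0002)) (np.float64(0.143), np.float64(0.0003)) (np.float64(0.1228), np.float64(0.0003)) (np.float64(0.1226), np.float64(0.0002))
top0 (np.float64(0.1392), np.float64(0.0003)) (np.float64(0.1418), np.float64(0.0003)) (np.float64(0.142), np.float64(0.0002)) (np.float64(0.1219), np.float64(0.0003)) (np.float64(0.1221), np.float64(0.0002))
top3 (np.float64(0.1326), np.float64(0.0002)) (np.float64(0.1337), np.float64(0.0002)) (np.float64(0.1423), np.float64(0.0003)) (np.float64(0.1217), np.float64(0.0002)) (np.float64(0.122), np.float64(0.0003))
top4 (np.float64(0.1329), np.float64(0.0003)) (np.float64(0.1338), np.float64(0.0002)) (np.float64(0.143), np.float64(0.0003)) (np.float64(0.1222), np.float64(0.0002)) (np.float64(0.1224), np.float64(0.0002))
tray [ 0.7282 -0.0534  0.0573]
tray [ 0.7295 -0.0541  0.05  ]
jar [ 0.606  -0.3475  0.0812]
jar [ 0.5666 -0.2199  0.4804]
```

The key is unchanged at about 6 mm in, so the difference was noise. The jar figure in the last image is just the arm blocking the top view. The scene view shows the jar standing where it was.

```bash
python3 - <<'E'
from bench import *
print(state()['time'],state()['ft_force'],state()['ee_pos']); job_done()
E
```

```text
20.9917 [-5.22943158  3.66010052 18.35777346] [ 0.57297168 -0.23745679  0.09921037]
the job is handed in; nothing more can be done
```

I did the three steps in order: pressed the rocker on, pressed the square key in, and pushed the sealing arm down by its pad. I handed the job in at 21.0 s with the fingers still holding the arm closed. The hand-in gives no verdict, so these are my own last checks:

- **Rocker:** its -x half is level at 0.1335 m and the other half is up at about 0.141 m, so it is on.
- **Key:** its top dropped about 6 mm, from 0.139 m to 0.133 m. One reading suggested it had risen 1 mm, but the same measurement repeated across images showed no change.
- **Sealing arm:** it is level at its stop, with the fingertips at about 0.091 m and pressing with about 17 N.
- **Stop button:** its height did not change beyond measurement noise, so it was not pressed. It read 4 to 5 mm above its stated height from the first picture on.
- **Dial:** I never touched it. I did not measure its angle afterwards.
- **Things standing around:** the tray measured within 2 mm sideways. The jar and cup were not measured at the end because the robot blocked the top view of the jar. In the last scene picture both stand where they were.

One measurement failed: the rocker's base outline came out broken. I placed the rocker from the housing pose and depth instead, and the contact heights during the press agreed.

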